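# Empty the analyser's catch tray and reset it

### The job

Take both used test cartridges out of the analyser's sloping catch tray and lay them flat, right way up, next to each other on the floor of the grey tote, setting them down gently rather than dropping them. Only when both are in the tote, push the sprung plunger on the analyser's hood fully in to tell the machine its tray is empty, and let it spring back out. Do not disturb the bottle, the jar or the tube rack.

Things in the scene. Friction and masses are not known exactly. Their poses are not given: they have to be found in the camera images.
- cartridge0: one of two identical white plastic test cartridges, 90 (own x) x 42 (own y) x 25 (own z) mm, 0.11 kg, flat top with a dull foil label and a dark round port. Origin: centre of its underside; z points out of its top (the right way up), x along its length. At the start it lies on the sloping tray, its length up and down the slope, its lower end at the tray's lip
- cartridge1: the other cartridge, the same in every way; the two lie side by side across the tray, some 45 to 95 mm of clear tray between them
- analyser: white bench analyser, fixed. -x is its front, y runs across it, z up. Origin on the bench, 40 mm inside the middle of the cabinet's front. Cabinet: x -40 to 280, y +-180, 300 mm high. In front of it, down to x -210, a sloping catch tray on a plinth; above the tray a sloping hood sticks out to x -156 mm
- tray_lip (a point): middle of the foot of the front lip of the steel catch tray, on the tray's surface. Axes as the analyser's. From here the surface rises to the back (+x) at 32 degrees for 165 mm; inner width 272 mm (y +-136). Square to the surface, the side walls rise 22 mm and the lip 14 mm
- hood_edge (a point): middle of the lower front edge of the 20 mm thick, 300 mm wide hood that overhangs the tray and slopes like it (32 degrees), rising back to the cabinet. Axes as the analyser's. A gripper pointing straight down at the middle of a cartridge runs into the hood; one square to the tray clears it by 20 mm
- plunger_top (a point): centre of the top face of the plunger's round grey cap (44 mm across, 10 mm thick), in the middle of the hood's sloping top face. The point's z axis points out of the cap along the plunger's axis, 32 degrees from vertical towards the analyser's front. Out, the cap's top stands 32 mm off the hood
- plunger (a joint): plunger travel in m: 0 out, 0.016 fully in; a spring of about 8 N at full stroke pushes it back out
- tote: grey open plastic tote, loose, 0.8 kg, 200 (own x) x 320 (own y) x 60 mm high, plus 7 mm grip ledges on the short sides; walls and floor 5 mm thick. Origin: centre of its underside, z up
- tote_in (a point): centre of the tote's inner floor (5 mm above the bench), axes as the tote's
- bottle: bystander: white reagent bottle with a red cap, 60 mm across, 150 mm high; origin at the centre of its base
- jar: bystander: small white jar, 48 mm across, 75 mm high; origin at the centre of its base
- tube_rack: bystander: white rack 80 x 120 x 30 mm carrying capped sample tubes, 80 mm high over all; origin at the centre of its base
Not all that is in view belongs to the job. Leave any red look-alike of the cartridge0 alone.

How it is judged (in metres and radians):
On the way, in this order (a step that is already met when the one before it is completed fails the run):
1. both cartridges lie flat, right way up and released on the tote's floor (x of cartridge0 in the frame of tote between -0.1 and 0.1 m and y of cartridge0 in the frame of tote between -0.16 and 0.16 m and z of cartridge0 in the frame of tote between -0.01 and 0.012 m and angle between each of cartridge0, cartridge1's own z axis and vertical below 0.15 rad and contact force between each of cartridge0, cartridge1 and the fingers below 0.1 N and x of cartridge1 in the frame of tote between -0.1 and 0.1 m and y of cartridge1 in the frame of tote between -0.16 and 0.16 m and z of cartridge1 in the frame of tote between -0.01 and 0.012 m), for 0.2 s.
2. the plunger is pushed fully in (at least 14 of its 16 mm) (value of joint plunger above 0.014 m), for 0.1 s.
At the end, for the whole second after the job is handed in: Both cartridges lie at rest and released inside the tote, undersides within 12 mm of the tote's underside (its floor is 5 mm thick, so neither lies on the other or on a wall), right way up to within 0.15 rad (9 degrees); the tote is level to within 0.1 rad; the plunger is out again to within 3 mm (all of step 1 and linear speed of each of cartridge0, cartridge1 below 0.02 m/s and value of joint plunger below 0.003 m and angle between tote's own z axis and vertical below 0.1 rad); the robot touches nothing.
It fails at once if a cartridge is dropped into the tote (moves faster than 0.8 m/s below the height of the rim, as after a fall of more than about 30 mm) ((x of cartridge0 in the frame of tote between -0.1 and 0.1 m and y of cartridge0 in the frame of tote between -0.16 and 0.16 m and z of cartridge0 in the frame of tote between -0.01 and 0.055 m and linear speed of cartridge0 above 0.8 m/s) or (x of cartridge1 in the frame of tote between -0.1 and 0.1 m and y of cartridge1 in the frame of tote between -0.16 and 0.16 m and z of cartridge1 in the frame of tote between -0.01 and 0.055 m and linear speed of cartridge1 above 0.8 m/s)).
It fails at once if the plunger is pushed in by more than 8 mm while a cartridge is not in the tote (value of joint plunger above 0.008 m and (not (x of cartridge0 in the frame of tote between -0.1 and 0.1 m and y of cartridge0 in the frame of tote between -0.16 and 0.16 m and z of cartridge0 in the frame of tote above -0.01 m) or not (x of cartridge1 in the frame of tote between -0.1 and 0.1 m and y of cartridge1 in the frame of tote between -0.16 and 0.16 m and z of cartridge1 in the frame of tote above -0.01 m))).
It fails at once if the bottle, jar or tube rack is shifted by more than 40 mm or tipped by more than 0.3 rad (distance of any of bottle, jar, tube_rack from where it was at the start of the episode above 0.04 m or angle between any of bottle, jar, tube_rack's own z axis and vertical above 0.3 rad).
It also fails if it takes over 67 s, if anything falls off the work surface, if the arm or the gripper's body presses on something with over 40 N, if the wrist force passes 120 N, or if a joint passes its speed limit or range.

### The arm

A 6-joint arm with a two-finger parallel gripper is mounted at the origin on the work surface. World frame = base frame: x ahead of the robot, y to its left, z up, the work surface at z = 0. Lengths are in m, angles in degrees, forces in N, time in s.
With the tool pointing down it reaches from about 0.375 to 0.75 m from the base axis. Payload 9 kg.
Tool frame: the origin (TCP) lies midway between the tips of the shut fingers; the grasp point (between the pads) lies 19 mm behind it; z points along the fingers, y is the line along which they close (so a half turn about z gives the same grasp; the last joint's range is limited). The gripper opens to 85 mm and grips with 20 to 120 N. Pads are 22 mm wide; open, the fingers measure 114 mm over their backs; the gripper's body (76 mm by 85 mm) begins 54 mm behind the grasp point. The pads swing forward as they close: fully open they stand 13 mm farther back than shut.
Start: joints at [-85.01, 5.964, 5.575, 89.605, 0, 77.527], TCP at [0.18, -0.572, 0.231] pointing down, gripper open.
Joint ranges: [-171.21, 171.21], [-48.23, 106.86], [-62.78, 66.21], [-105.2, 120.99], [-86.42, 89.51], [-180, 180]. Speed limits (degrees/s): [127.2, 127.2, 147.25, 180, 180, 180].

### API

Orientations are given as [roll, pitch, yaw] about the fixed x, y, z axes, in that order (R = Rz(yaw) Ry(pitch) Rx(roll)).
In Python, from plant import env, eyes gives the robot as it stands.
- The arm moves only by the shell command python3 -m handwheel 'ROWS'. ROWS is text: rows parted by semicolons, each of 5 numbers parted by spaces: the shift along the tool's x, y, z in m, then the turn about the tool's z in rad, then the gripper's target within -1 to 1 (fully open at 1, half-way at 0, shut at -1). A call has 1 to 20 rows; each row shifts and turns the commanded pose from where the row before left it, along the tool's axes as they then stand; what a row does not reach is not made up. A row lasts 1/10 s, in which the tool goes at most 50 mm and 8.59 degrees, less where a joint would pass 70% of its speed; a pose out of reach is approached as far as the arm can. A call is refused whole if a number of a shift passes 0.05 or a number of a turn 0.15, either way. A call with a gripper value outside its range is refused whole. The fingers move at their own pace and stop on an object; the grip force is fixed at half the most. Time passes only in rows, so rows that do not move let the fingers close. It gives the time, the measured TCP pose, the force, the opening and the grip force at its end, in the units of the state.
- env.get_obs(): the state, without advancing time (a new reading comes with each control period).
- eyes.read_camera(name): name is "scene" or "top" or "wrist"; returns a dict with "color" (384x512x3 uint8, red, green, blue), "fx", "fy", "cx", "cy" (pixels), "dist" ([k1, k2, p1, p2, k3] as OpenCV has them; the pictures are not rectified), "cam_to_world" (4x4, takes a point from camera to world coordinates); the wrist camera has in their place "tool_from_camera" (4x4, takes a point from camera to tool coordinates, whose origin is the TCP and whose axes are the flange's). Camera axes: x right, y down, z forward; pixel columns grow to the right and rows downward; lengths in m; the calibration is good to about 2 mm. A picture is of the moment at which its call begins: read the wrist's pose just before it. There is no depth.
- env.sign_off(): hands the job in; it is judged then, once.
The state is a dict: "time_s": time; "joint_pos": joint angles; "joint_velocities": joint speeds; "joint_efforts": joint torques, N m; "position": TCP position; "tcp_rot": TCP orientation; "wrist_force": force on the tool from outside, world axes, zero at the start; "torque": the same for the moment, N m; "grip_width": finger opening in m; "finger_force": force on a finger pad.
Only numpy, scipy, OpenCV 4.12 (cv2) and the standard library are available. Lean on these libraries where they do the work, as an engineer would, in place of code of your own. Each camera call takes 0.05 s, during which the arm holds its last target. There are 200 camera calls.

## Working session

There is one attempt and no reset: what is moved stays moved. The work goes in short steps, Python scripts to look and compute and a shell command to move; the robot and the scene stay as the last step left them, time stands still between calls to the robot, and variables do not carry over. Pictures are saved under pics/ and viewed, at most 10 in all, crops included, and the job is handed in when it is done.

```bash
ls; mkdir -p pics
cat > h.py <<'E'
from plant import env, eyes
import numpy as np, cv2, json
def K(c): return np.array([[c['fx'],0,c['cx']],[0,c['fy'],c['cy']],[0,0,1.]])
from scipy.spatial.transform import Rotation as R
def grab(n):
    o=env.get_obs(); c=eyes.read_camera(n)
    if 'cam_to_world' in c: T=np.array(c['cam_to_world'])
    else:
        W=np.eye(4); W[:3,:3]=R.from_euler('xyz',o['tcp_rot'],degrees=True).as_matrix(); W[:3,3]=o['position']
        T=W@np.array(c['tool_from_camera'])
    return c['color'],K(c),np.array(c['dist']),T
def ray(px,K,d,T):
    u=cv2.undistortPoints(np.array(px,float).reshape(-1,1,2),K,d)[:,0]
    v=np.c_[u,np.ones(len(u))]@T[:3,:3].T
    return T[:3,3],v/np.linalg.norm(v,axis=1)[:,None]
def onz(px,z,K,d,T):
    o,v=ray(px,K,d,T); return o+v*((z-o[2])/v[:,2])[:,None]
def tri(rays):
    A=np.zeros((3,3));b=np.zeros(3)
    for o,v in rays:
        P=np.eye(3)-np.outer(v,v);A+=P;b+=P@o
    x=np.linalg.solve(A,b); return x,[float(np.linalg.norm((np.eye(3)-np.outer(v,v))@(x-o))) for o,v in rays]
def proj(P,K,d,T):
    C=np.linalg.inv(T); return cv2.projectPoints(np.array(P,float).reshape(-1,1,3),cv2.Rodrigues(C[:3,:3])[0],C[:3,3],K,d)[0][:,0]
def save(n,rgb): cv2.imwrite(n,cv2.cvtColor(rgb,cv2.COLOR_RGB2BGR))
E
python3 - <<'E'
from h import *
import pickle
o=env.get_obs();print({k:o[k] for k in('time_s','position','tcp_rot','grip_width','wrist_force')})
D={n:grab(n) for n in('scene','top','wrist')}
pickle.dump(D,open('d0.pkl','wb'))
for n in D: print(n,D[n][3].round(3).tolist())
save('pics/a.png',cv2.resize(D['scene'][0],(800,600)));save('pics/b.png',cv2.resize(D['top'][0],(800,600)))
E
```

```text
pics
{'time_s': 0.0, 'position': array([ 0.18002929, -0.57202816,  0.23053268]), 'tcp_rot': array([-1.79928377e+02, -1.57967878e-02,  1.74623570e+01]), 'grip_width': 0.08501856413612713, 'wrist_force': array([ 0.77864385,  0.86114731, -0.51424078])}
scene [[-0.784, 0.436, -0.441, 1.106], [0.621, 0.55, -0.559, 0.633], [-0.001, -0.712, -0.702, 1.017], [0.0, 0.0, 0.0, 1.0]]
top [[-0.013, -0.993, 0.116, 0.46], [-0.999, 0.01, -0.032, -0.036], [0.031, -0.117, -0.993, 1.007], [0.0, 0.0, 0.0, 1.0]]
wrist [[0.3, -0.918, -0.257, 0.244], [-0.954, -0.29, -0.08, -0.551], [-0.001, 0.269, -0.963, 0.373], [0.0, 0.0, 0.0, 1.0]]
```

View pics/a.png

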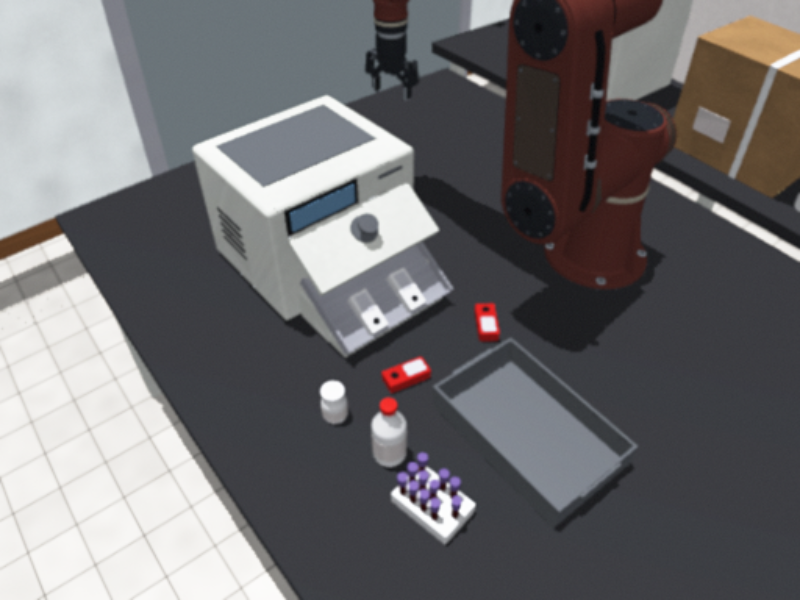

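View pics/b.png

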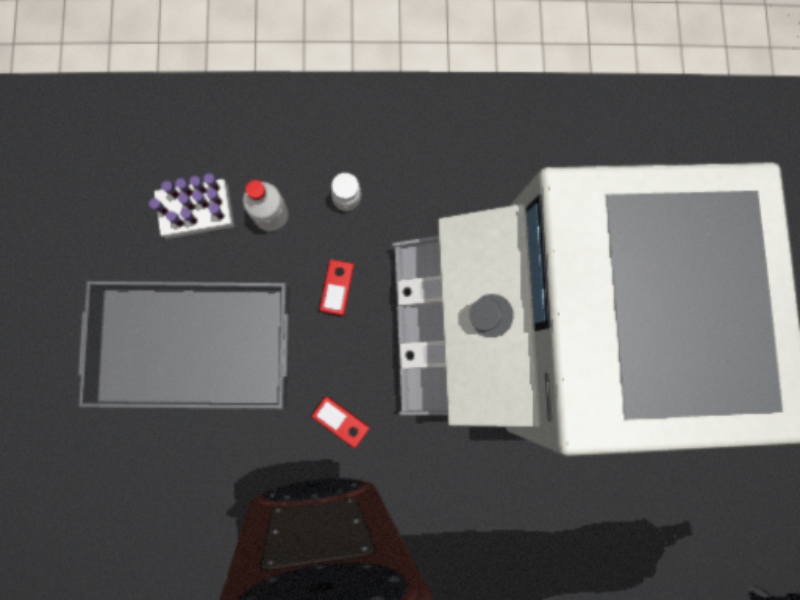

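Scene view (800-px picture): the white cartridges have their ports at (376,321) and (414,298), the plunger is at (366,229) and the tote is at right. Top view: the ports are at (407,292) and (410,355), the plunger at (490,314) and the tote spans (80–287, 282–407).

Candidates for the cartridges, in top-view pixels: two white ones on the tray at (407,292) and (410,355), two red ones on the bench at (337,288) and (341,422). The white pair on the tray fits the description; the red ones are look-alikes. I'll confirm in an enlarged crop.

Run:
```python
from h import *
import pickle
D=pickle.load(open('d0.pkl','rb'))
a=D['scene'][0][110:240,180:300]; b=D['top'][0][140:270,240:360]
save('pics/c.png',np.hstack([cv2.resize(x,(396,429),interpolation=cv2.INTER_CUBIC) for x in(a,b)]))
# rough: ports, plunger, tote by two views
s=.64
def two(pa,pb):
    r=[]
    for n,p in(('scene',pa),('top',pb)):
        o,v=ray(np.array(p)*s,*D[n][1:]); r.append((o,v[0]))
    return tri(r)
for nm,pa,pb in[('portA',(376,321),(407,292)),('portB',(414,298),(410,355)),('plunger',(366,227),(484,314)),('lipfar',(347,353),(396,243)),('lipnear',(452,289),(400,413)),('hoodfar',(298,290),(440,219)),('hoodnear',(438,229),(450,424))]:
    x,e=two(pa,pb);print(nm,x.round(3),np.round(e,4))
print('tote rim',onz(np.array([(86,282),(286,284),(283,408),(80,406)])*s,.06,*D['top'][1:]).round(3))
print('tote floor',onz(np.array([(105,290),(281,291),(283,403),(98,402)])*s,.005,*D['top'][1:]).round(3))
print('red/bottle',onz(np.array([(337,288),(341,422),(265,190)])*s,.02,*D['top'][1:]).round(3))
```

```text
portA [ 0.584 -0.104  0.061] [0.0005 0.0005]
portB [ 0.482 -0.107  0.062] [0.0007 0.0007]
plunger [ 0.533 -0.197  0.221] [0.0005 0.0005]
lipfar [ 0.67  -0.088  0.038] [0.0012 0.0012]
lipnear [ 0.389 -0.09   0.045] [0.0011 0.0011]
hoodfar [ 0.696 -0.162  0.165] [0.0216 0.0216]
hoodnear [ 0.382 -0.153  0.169] [0.0012 0.0012]
tote rim [[0.606 0.415 0.06 ]
 [0.6   0.092 0.06 ]
 [0.402 0.096 0.06 ]
 [0.408 0.416 0.06 ]]
tote floor [[0.601 0.408 0.005]
 [0.596 0.108 0.005]
 [0.406 0.103 0.005]
 [0.412 0.412 0.005]]
red/bottle [[0.598 0.011 0.02 ]
 [0.375 0.006 0.02 ]
 [0.77  0.135 0.02 ]]
```

View pics/c.png

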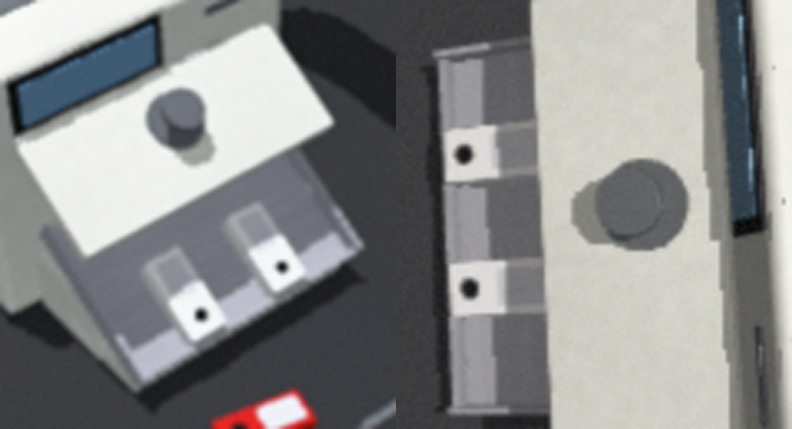

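The crop confirms it: two white cartridges with foil labels and dark ports on the tray, at crop pixels (464,153) and (470,289). The plunger cap top is at (627,203). Next I rise, turn so the fingers close across the tray, and go to a closer view.

```bash
python3 -m handwheel '0 0 -0.02 -0.15 0.4;0 0 -0.02 -0.15 0.4;0 0 -0.02 -0.15 0.4;0 0 -0.02 -0.15 0.4;0 0 -0.02 -0.15 0.4;0 0 -0.02 -0.15 0.4;0 0 -0.02 -0.15 0.4;0 0 -0.02 -0.15 0.4;0 0 0 -0.066 0.4;0.04 0.027 0 0 0.4;0.04 0.027 0 0 0.4;0.04 0.027 0 0 0.4;0.04 0.027 0 0 0.4;0.04 0.027 0 0 0.4;0.04 0.027 0 0 0.4;0.04 0.027 0 0 0.4;0.04 0.027 0 0 0.4;0.04 0.027 0 0 0.4;0.04 0.027 0 0 0.4;0.04 0.027 0 0 0.4'
```

```text
time_s: 2.15
position: [0.4778, -0.1304, 0.3913]
tcp_rot: [180.0, 0.0, 90.0]
wrist_force: [0.8, -0.8, -0.5]
grip_width: 0.0597
finger_force: 0.0
```

```bash
python3 -m handwheel '0.035 0.027 0.02 0 0.4;0.035 0.027 0.02 0 0.4;0 0 0.02 0 0.4;0 0 0 0 0.4;0 0 0 0 0.4'
python3 - <<'E'
from h import *
import pickle
D=grab('wrist');pickle.dump(D,open('d1.pkl','wb'));print(env.get_obs()['position'],D[3].round(3).tolist())
save('pics/d.png',cv2.resize(D[0],(800,600)))
E
```

```text
time_s: 2.65
position: [0.5307, -0.0626, 0.3315]
tcp_rot: [-180.0, 0.0, 90.0]
wrist_force: [-0.9, -0.1, 0.5]
grip_width: 0.0598
finger_force: 0.0
[ 0.53087055 -0.06299876  0.33233948] [[1.0, 0.001, -0.002, 0.53], [0.0, -0.963, -0.269, 0.006], [-0.002, 0.269, -0.963, 0.474], [0.0, 0.0, 0.0, 1.0]]
```

View pics/d.png

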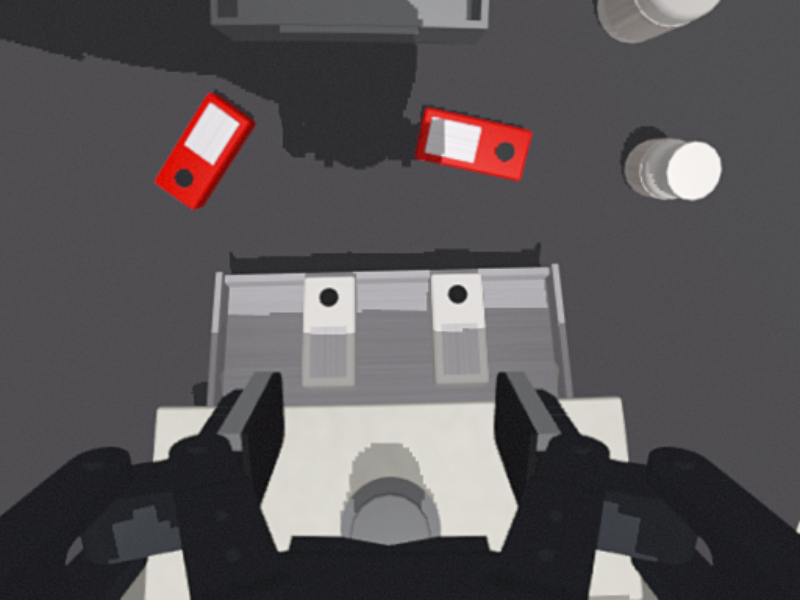

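Close wrist view: the ports are at (328,297) and (457,294), the lip runs along y≈272 and the hood edge along y≈402. Both cartridges lie close to square with the tool. Next I refine by triangulating the ports from the three views.

Run:
```python
from h import *
import pickle
D=pickle.load(open('d0.pkl','rb'));D['wrist']=pickle.load(open('d1.pkl','rb'))
s=.64
def blob(n,p):
    g=cv2.cvtColor(D[n][0],cv2.COLOR_RGB2GRAY);x,y=np.round(np.array(p)*s).astype(int);r=4 if n!='wrist' else 8
    w=np.clip(130.-g[y-r:y+r+1,x-r:x+r+1],0,None);Y,X=np.mgrid[y-r:y+r+1,x-r:x+r+1]
    return (w*X).sum()/w.sum(),(w*Y).sum()/w.sum()
for nm,q in[('A',((376,321),(407,292),(457,294))),('B',((414,298),(410,355),(328,297)))]:
    rs=[]
    for n,p in zip(('scene','top','wrist'),q):
        o,v=ray(blob(n,p),*D[n][1:]);rs.append((o,v[0]))
    x,e=tri(rs);print(nm,x.round(4),np.round(e,4))
# edges of the cartridges' lower top corners, hood edge & lip in the wrist view, on planes
W=D['wrist'][1:]
def pl(px,P0):  # plane of cartridge tops
    n=np.array([0,np.sin(np.radians(32)),np.cos(np.radians(32))]);o,v=ray(np.array(px)*s,*W);return o+v*(((P0-o)@n)/(v@n))[:,None]
print('A',pl([(431,276),(480,274),(488,382),(437,383)],np.array([.583,-.105,.061])).round(4))
print('B',pl([(305,278),(354,276),(354,385),(303,385)],np.array([.482,-.107,.061])).round(4))
for nm,t,w in[('hoodnear',(450,424),(158,408)),('hoodfar',(440,219),(620,398)),('lipnear',(400,413),(222,275)),('lipfar',(396,243),(553,268))]:
    r=[]
    for n,p in(('top',t),('wrist',w)):
        o,v=ray(np.array(p)*s,*D[n][1:]);r.append((o,v[0]))
    x,e=tri(r);print(nm,x.round(4),np.round(e,4))
```

```text
A [ 0.5849 -0.1027  0.0636] [0.0003 0.0011 0.0012]
B [ 0.4823 -0.1051  0.0641] [0.0001 0.0011 0.001 ]
A [[ 0.5638 -0.0903  0.0518]
 [ 0.6037 -0.0888  0.0509]
 [ 0.6058 -0.1631  0.0973]
 [ 0.5666 -0.1636  0.0976]]
B [[ 0.4617 -0.092   0.0517]
 [ 0.5015 -0.0906  0.0508]
 [ 0.5031 -0.1654  0.0975]
 [ 0.464  -0.1655  0.0976]]
hoodnear [ 0.381  -0.1531  0.165 ] [0.0015 0.0015]
hoodfar [ 0.6811 -0.1477  0.159 ] [0.0007 0.0007]
lipnear [ 0.39   -0.0912  0.0417] [0.0007 0.0007]
lipfar [ 0.6747 -0.0904  0.0172] [0.001 0.001]
```

```bash
python3 -m handwheel '-0.013 0.018 0.03 -0.03 0.4;-0.013 0.018 0.04 0 0.4;-0.013 0.018 0.04 0 0.4;0 0 0.04 0 0.4;0 0 0.04 0 0.4;0 0 0 0 0.4;0 0 0 0 0.4'
python3 - <<'E'
from h import *
import pickle
D=grab('wrist');pickle.dump(D,open('d2.pkl','wb'));print(env.get_obs()['position'],D[3].round(3).tolist())
save('pics/e.png',cv2.resize(D[0],(800,600)))
E
```

```text
time_s: 3.4
position: [0.586, -0.1012, 0.1431]
tcp_rot: [180.0, 0.0, 91.6]
wrist_force: [0.9, -0.8, 1.2]
grip_width: 0.0597
finger_force: 0.0
[ 0.58689708 -0.10134939  0.14454023] [[1.0, 0.028, 0.007, 0.583], [0.029, -0.963, -0.269, -0.032], [-0.0, 0.269, -0.963, 0.285], [0.0, 0.0, 0.0, 1.0]]
```

View pics/e.png

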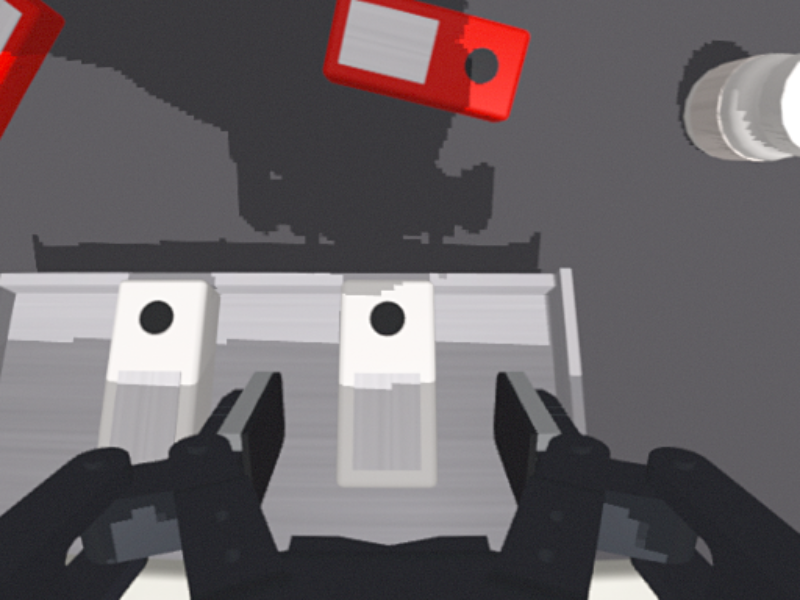

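The cartridge is centred between the fingers (port at (387,318), finger mid-line ≈390) and there is room beside both fingers. I descend now.

```bash
python3 -m handwheel '0 -0.001 0.03 0 0.4;0 0 0.03 0 0.4;0 0 0.02 0 0.4;0 0 0.01 0 0.4;0 0 0.005 0 0.4;0 0 0 0 0.4;0 0 0 0 0.4'
```

```text
time_s: 4.15
position: [0.5859, -0.1008, 0.0481]
tcp_rot: [179.9, 0.1, 91.7]
wrist_force: [-0.6, -0.2, -0.1]
grip_width: 0.0597
finger_force: 0.0
```

```bash
python3 -m handwheel '0 0 0.006 0 0.4;0 0 0 0 0.4;0 0 0 0 -1;0 0 0 0 -1;0 0 0 0 -1;0 0 0 0 -1;0 0 0 0 -1;0 0 0 0 -1'
```

```text
time_s: 4.95
position: [0.5851, -0.1004, 0.0407]
tcp_rot: [180.0, 0.0, 91.7]
wrist_force: [-1.0, 1.4, 6.1]
grip_width: 0.0409
finger_force: 61.5
```

Gripped: 40.9 mm opening, 61 N. I lift square to the tray, clear the lip, then carry it to the tote.

```bash
python3 -m handwheel '0.003 0 -0.005 0 -1;0.005 0 -0.008 0 -1;0.005 0 -0.008 0 -1;0.007 0 -0.011 0 -1;0.01 0 -0.02 0 -1;0.02 0 -0.03 0 -1;0.03 -0.005 -0.03 0 -1;0.045 -0.005 -0.01 0 -1;0.045 -0.005 0 0 -1;0.045 -0.005 0 0 -1;0.045 -0.005 0 0 -1;0.045 -0.005 0 0 -1;0.04 -0.005 0 0 -1;0.03 -0.005 0 0 -1;0.02 -0.004 0 0 -1;0.01 0 0 0 -1;0 0 0 0 -1;0 0 0 0 -1'
python3 - <<'E'
from h import *
import pickle
D=grab('wrist');pickle.dump(D,open('d3.pkl','wb'));print(env.get_obs()['position'],D[3].round(3).tolist())
save('pics/f.png',np.hstack([cv2.resize(D[0],(400,300)),cv2.resize(grab('scene')[0][170:350,230:430],(400,300))]))
E
```

```text
time_s: 6.75
position: [0.5288, 0.3027, 0.1624]
tcp_rot: [-180.0, 0.0, 91.7]
wrist_force: [0.2, -0.5, -1.1]
grip_width: 0.041
finger_force: 60.8
[0.52897262 0.30232326 0.16237688] [[1.0, 0.029, 0.007, 0.526], [0.03, -0.963, -0.269, 0.372], [-0.001, 0.269, -0.963, 0.304], [0.0, 0.0, 0.0, 1.0]]
```

View pics/f.png

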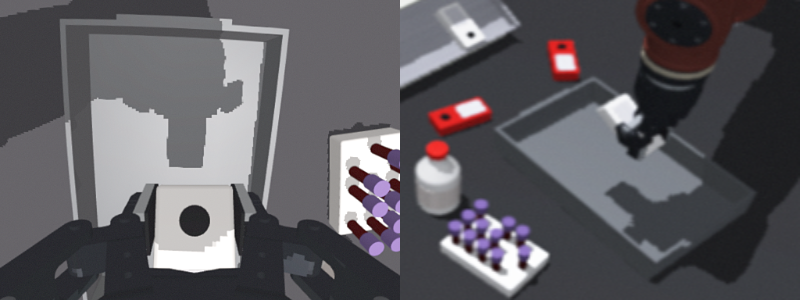

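The cartridge is held firmly, still at the tray's slope with its low end forward, and is over the tote floor. I lower it until the low edge touches.

```bash
python3 -m handwheel '0 0.011 0.04 0 -1;0 0 0.04 0 -1;0 0 0.03 0 -1;0 0 0.015 0 -1;0 0 0.01 0 -1;0 0 0.006 0 -1;0 0 0 0 -1;0 0 0 0 -1'
```

```text
time_s: 7.65
position: [0.5406, 0.3038, 0.0227]
tcp_rot: [179.9, -0.0, 91.7]
wrist_force: [1.0, 0.0, -0.8]
grip_width: 0.0404
finger_force: 60.9
```

```bash
python3 -m handwheel '0 0 0.003 0 -1;0 0 0.002 0 -1;0 0 0.001 0 -1;0 0 0 0 -1;0 0 0 0 -1'; python3 -m handwheel '0 0 0.001 0 -1;0 0 0.001 0 -1;0 0 0 0 -1;0 0 0 0 -1'
```

```text
time_s: 8.15
position: [0.5398, 0.3036, 0.0155]
tcp_rot: [180.0, -0.0, 91.7]
wrist_force: [-0.4, 0.3, -0.2]
grip_width: 0.0405
finger_force: 61.3
time_s: 8.55
position: [0.54, 0.3036, 0.0152]
tcp_rot: [180.0, 0.0, 91.7]
wrist_force: [-6.6, -2.8, 16.2]
grip_width: 0.041
finger_force: 63.1
```

The low edge is on the floor (16 N). I ease the fingers open in small steps so the cartridge settles by pivoting.

```bash
python3 -m handwheel '0 0 -0.0005 0 -0.06;0 0 0 0 -0.05;0 0 0 0 -0.045;0 0 0 0 -0.04;0 0 0 0 -0.035'; python3 -m handwheel '0 0 0 0 -0.03;0 0 0 0 -0.025;0 0 0 0 -0.02;0 0 0 0 -0.015;0 0 0 0 -0.01;0 0 0 0 -0.005;0 0 0 0 0'
```

```text
time_s: 9.05
position: [0.5399, 0.3036, 0.0151]
tcp_rot: [180.0, -0.0, 91.7]
wrist_force: [-4.4, -3.3, 10.3]
grip_width: 0.0415
finger_force: 33.0
time_s: 9.75
position: [0.5397, 0.3034, 0.0136]
tcp_rot: [-180.0, 0.0, 91.7]
wrist_force: [-0.1, 0.1, -0.1]
grip_width: 0.0427
finger_force: 0.2
```

```bash
python3 -m handwheel '0 0 0 0 0.03;0 0 0 0 0.06;0 0 0 0 0.12;0 0 0 0 0.15;0 0 0 0 0.15'
python3 - <<'E'
from h import *
D=grab('wrist')
save('pics/g.png',np.hstack([cv2.resize(D[0],(400,300)),cv2.resize(grab('scene')[0][170:350,230:430],(400,300))]))
E
```

```text
time_s: 10.25
position: [0.5397, 0.3035, 0.0137]
tcp_rot: [180.0, 0.0, 91.7]
wrist_force: [-0.5, -0.1, 0.1]
grip_width: 0.0493
finger_force: 0.0
```

View pics/g.png

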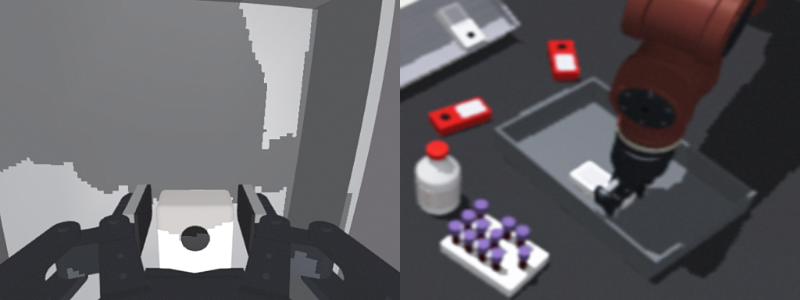

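The cartridge lies flat on the floor between the open fingers. Going up and back for the second one.

```bash
python3 -m handwheel '0 0 -0.03 0 0.15;0 0 -0.04 0 0.15;0 0 -0.05 0 0.3;-0.03 -0.007 -0.04 0 0.4;-0.04 -0.007 0 0 0.4;-0.045 -0.008 0 0 0.4;-0.045 -0.008 0 0 0.4;-0.045 -0.008 0 0 0.4;-0.045 -0.008 0 0 0.4;-0.045 -0.008 0 0 0.4;-0.045 -0.008 0 0 0.4;-0.04 -0.007 0 0 0.4;-0.0225 0 0 0 0.4;0 0 0.03 0 0.4;0 0 0.02 0 0.4;0 0 0 0 0.4;0 0 0 0 0.4'
python3 - <<'E'
from h import *
D=grab('wrist');T=env.get_obs();print(T['position'])
g=cv2.cvtColor(D[0],cv2.COLOR_RGB2GRAY)
# dark round port expected near this pixel
e=proj([[.4823,-.1051,.0641]],*D[1:])[0];x,y=e.astype(int);r=22
m=(g[y-r:y+r,x-r:x+r]<80).astype(np.uint8)
n,l,st,c=cv2.connectedComponentsWithStats(m);print(e,[(st[i,4],(c[i]+[x-r,y-r]).round(1)) for i in range(1,n) if st[i,4]>40])
for i in range(1,n):
    if st[i,4]>40: print(onz(c[i]+[x-r,y-r],.0638,*D[1:]).round(4))
E
```

```text
time_s: 12.05
position: [0.4828, -0.1005, 0.1239]
tcp_rot: [-180.0, -0.0, 91.7]
wrist_force: [-0.2, 1.2, -0.2]
grip_width: 0.0598
finger_force: 0.0
[ 0.48331015 -0.10064636  0.12458443]
[248.81893353 219.23476828] [(np.int32(413), array([247.5, 217.5]))]
[[ 0.4815 -0.1041  0.0638]]
```

```bash
python3 -m handwheel '-0.001 -0.001 0.03 0 0.4;0 0 0.03 0 0.4;0 0 0.013 0 0.4;0 0 0.006 0 0.4;0 0 0.004 0 0.4;0 0 0 0 0.4;0 0 0 0 0.4'; python3 -m handwheel '0 0 0 0 -1;0 0 0 0 -1;0 0 0 0 -1;0 0 0 0 -1;0 0 0 0 -1;0 0 0 0 -1'
```

```text
time_s: 12.8
position: [0.4826, -0.102, 0.0416]
tcp_rot: [179.9, 0.1, 91.7]
wrist_force: [0.6, -0.3, 0.7]
grip_width: 0.0597
finger_force: 0.0
time_s: 13.4
position: [0.4825, -0.1019, 0.0415]
tcp_rot: [179.9, 0.0, 91.7]
wrist_force: [-1.1, 1.4, 6.6]
grip_width: 0.0405
finger_force: 61.3
```

```bash
python3 -m handwheel '0.003 0 -0.005 0 -1;0.005 0 -0.008 0 -1;0.005 0 -0.008 0 -1;0.007 0 -0.011 0 -1;0.01 0 -0.02 0 -1;0.02 0 -0.03 0 -1;0.03 -0.0035 -0.03 0 -1;0.045 0 -0.01 0 -1;0.045 0 0 0 -1;0.045 0 0 0 -1;0.045 0 0 0 -1;0.045 0 0 0 -1;0.04 0 0 0 -1;0.03 0 0 0 -1;0.02 0 0 0 -1;0.01 0 0 0 -1;0 0 0 0 -1;0 0 0 0 -1' && python3 -m handwheel '0 0 0.04 0 -1;0 0 0.04 0 -1;0 0 0.03 0 -1;0 0 0.015 0 -1;0 0 0.01 0 -1;0 0 0.006 0 -1;0 0 0 0 -1;0 0 0 0 -1'
```

```text
time_s: 15.2
position: [0.4662, 0.3026, 0.1625]
tcp_rot: [-180.0, 0.0, 91.7]
wrist_force: [-0.4, -0.8, -1.4]
grip_width: 0.0407
finger_force: 60.7
time_s: 16.0
position: [0.4671, 0.3033, 0.0227]
tcp_rot: [179.9, -0.0, 91.7]
wrist_force: [0.1, 0.2, -0.2]
grip_width: 0.0404
finger_force: 60.8
```

```bash
python3 -m handwheel '0 0 0.003 0 -1;0 0 0.002 0 -1;0 0 0.001 0 -1;0 0 0.001 0 -1;0 0 0 0 -1;0 0 0 0 -1'; python3 -m handwheel '0 0 0.001 0 -1;0 0 0 0 -1;0 0 0 0 -1'
```

```text
time_s: 16.6
position: [0.4668, 0.3034, 0.0161]
tcp_rot: [179.9, -0.0, 91.7]
wrist_force: [-5.7, -2.1, 13.5]
grip_width: 0.0402
finger_force: 62.6
time_s: 16.9
position: [0.4668, 0.3034, 0.0159]
tcp_rot: [179.9, -0.0, 91.7]
wrist_force: [-7.7, -3.5, 21.2]
grip_width: 0.0407
finger_force: 63.5
```

```bash
python3 -m handwheel '0 0 -0.0015 0 -0.06;0 0 0 0 -0.05;0 0 0 0 -0.045;0 0 0 0 -0.04;0 0 0 0 -0.035;0 0 0 0 -0.03;0 0 0 0 -0.025;0 0 0 0 -0.02;0 0 0 0 -0.015;0 0 0 0 -0.01;0 0 0 0 -0.005;0 0 0 0 0;0 0 0 0 0.03;0 0 0 0 0.06;0 0 0 0 0.12;0 0 0 0 0.15;0 0 0 0 0.15' && python3 -m handwheel '0 0 -0.03 0 0.15;0 0 -0.04 0 0.15;0 0 -0.05 0 0;-0.04 0 -0.05 0 -0.5;-0.045 0 -0.05 0 -1;-0.045 0 -0.05 0 -1;-0.045 0 0 0 -1;0 0 0 0 -1;0 0 0 0 -1'
python3 - <<'E'
from h import *
import pickle
D={n:grab(n) for n in('wrist','scene','top')};pickle.dump(D,open('d4.pkl','wb'))
save('pics/h.png',np.hstack([cv2.resize(D['wrist'][0],(400,300)),cv2.resize(D['scene'][0][170:350,230:430],(400,300))]))
E
```

```text
time_s: 18.6
position: [0.4662, 0.3031, 0.0148]
tcp_rot: [-180.0, 0.0, 91.7]
wrist_force: [-0.3, -0.4, -0.7]
grip_width: 0.049
finger_force: 0.0
time_s: 19.5
position: [0.4708, 0.1593, 0.2484]
tcp_rot: [180.0, -0.0, 91.6]
wrist_force: [1.1, 0.2, -0.1]
grip_width: 0.0001
finger_force: 0.0
```

View pics/h.png

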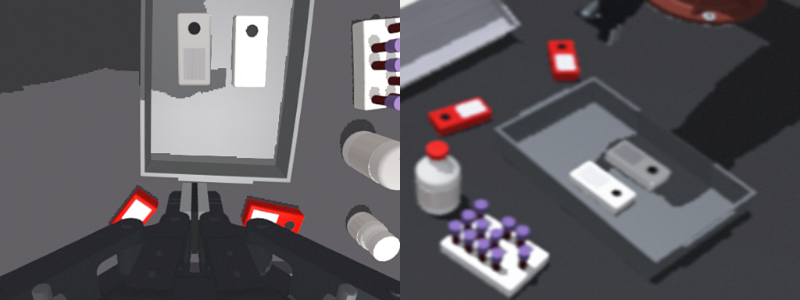

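Both cartridges lie flat and right way up, side by side on the tote floor (ports at left-picture (194,28) and (252,31)). Next I locate the plunger.

```bash
python3 - <<'E'
from h import *
import pickle
D=pickle.load(open('d0.pkl','rb'));D['wrist']=pickle.load(open('d1.pkl','rb'))
r=[]
for n,p in(('scene',(236.7,145.5)),('top',(310,201.5))):
    o,v=ray(p,*D[n][1:]);r.append((o,v[0]))
x,e=tri(r);print(x.round(4),np.round(e,4))
c=x;a=np.array([0,.53,.848]);t=np.linspace(0,6.28,9)[:-1];
ring=[c+.022*(np.cos(q)*np.array([1,0,0])+np.sin(q)*np.cross(a,[1,0,0])) for q in t]
# hough in crops for check
for n,(x0,y0) in(('top',(290,180)),):
    g=cv2.cvtColor(D[n][0],cv2.COLOR_RGB2GRAY)[y0:y0+45,x0:x0+50]
    print(cv2.HoughCircles(cv2.resize(g,None,fx=4,fy=4,interpolation=cv2.INTER_CUBIC),cv2.HOUGH_GRADIENT,1,15,param1=60,param2=15,minRadius=25,maxRadius=60)/4+[x0,y0,0])
print(env.get_obs()['position'])
E
python3 -m handwheel '-0.045 0.01 -0.01 0 -1;-0.045 0.01 -0.01 0 -1;-0.045 0.01 -0.01 0 -1;-0.045 0.01 -0.01 0 -1;-0.045 0.007 -0.01 0 -1;-0.045 0.006 0 0 -1;0 0 0 0 -1;0 0 0 0 -1'
python3 - <<'E'
from h import *
import pickle
D=grab('wrist');pickle.dump(D,open('d5.pkl','wb'));print(env.get_obs()['position'],D[3].round(3).tolist(),proj([[.533,-.197,.221]],*D[1:]))
save('pics/i.png',cv2.resize(D[0],(800,600)))
E
```

```text
[ 0.5293 -0.1946  0.2206] [0.0031 0.0031]
[[[314.875      201.875       13.75      ]
  [313.125      205.375       10.60000038]
  [307.375      199.625        7.4749999 ]]]
[0.47020122 0.16089729 0.24777202]
time_s: 20.45
position: [0.5317, -0.108, 0.2974]
tcp_rot: [-179.9, -0.1, 91.7]
wrist_force: [-0.0, -0.3, -0.5]
grip_width: 0.0
finger_force: 0.0
[ 0.53169754 -0.10721804  0.29773894] [[1.0, 0.03, 0.006, 0.529], [0.03, -0.963, -0.268, -0.039], [-0.003, 0.268, -0.964, 0.44], [0.0, 0.0, 0.0, 1.0]] [[247.91797147 317.66698536]]
```

View pics/i.png

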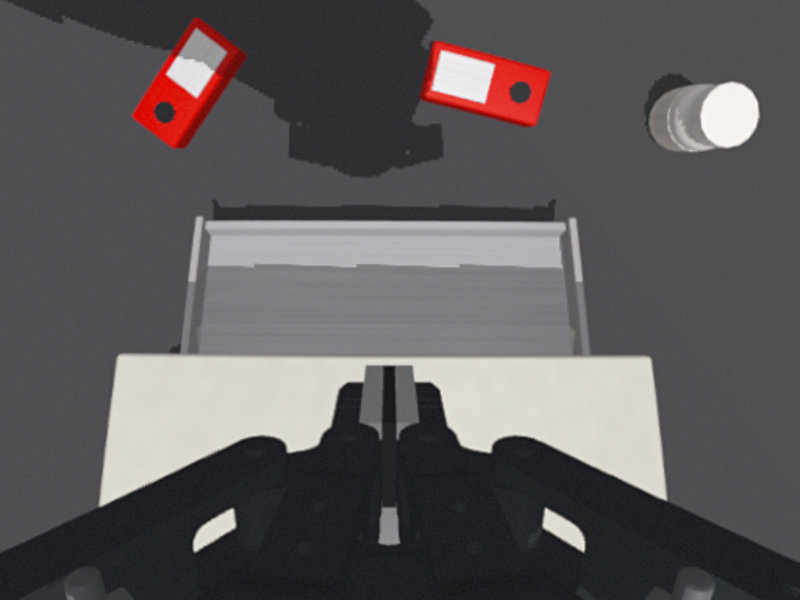

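The view shows an empty tray; the fingers hide the plunger, but its position from two views, about (0.532, −0.195, 0.221), agrees with the middle of the hood. I move over it and feel down.

```bash
python3 -m handwheel '-0.03 -0.001 0 0 -1;-0.03 -0.001 0 0 -1;-0.025 0 0.02 0 -1;0 0 0.025 0 -1;0 0 0.015 0 -1;0 0 0 0 -1;0 0 0 0 -1' && python3 -m handwheel '0 0 0.005 0 -1;0 0 0.004 0 -1;0 0 0.003 0 -1;0 0 0 0 -1;0 0 0 0 -1'
```

```text
time_s: 21.2
position: [0.5324, -0.1917, 0.2389]
tcp_rot: [180.0, -0.0, 91.8]
wrist_force: [0.4, 1.2, -0.1]
grip_width: 0.0001
finger_force: 0.0
time_s: 21.7
position: [0.5327, -0.1933, 0.2271]
tcp_rot: [179.9, 0.0, 91.7]
wrist_force: [1.6, 0.5, 5.0]
grip_width: -0.0001
finger_force: 2.5
```

```bash
python3 -m handwheel '-0.0021 0 0.0034 0 -1;-0.0021 0 0.0034 0 -1;-0.0021 0 0.0034 0 -1;0 0 0 0 -1;0 0 0 0 -1'; python3 -m handwheel '-0.001 0 0.0017 0 -1;-0.001 0 0.0017 0 -1;0 0 0 0 -1;0 0 0 0 -1'
```

```text
time_s: 22.2
position: [0.5332, -0.1972, 0.2211]
tcp_rot: [179.7, -0.1, 91.8]
wrist_force: [-8.0, 19.3, 33.6]
grip_width: 0.0001
finger_force: 19.4
time_s: 22.6
position: [0.5335, -0.1976, 0.2206]
tcp_rot: [179.6, -0.2, 91.9]
wrist_force: [-15.1, 31.7, 54.3]
grip_width: 0.0001
finger_force: 31.1
```

```bash
python3 - <<'E'
from h import *
import pickle
pickle.dump({n:grab(n) for n in('wrist','scene','top')},open('d6.pkl','wb'))
E
for i in 1; do python3 -m handwheel '0.002 0 -0.003 0 -1;0 0 0 0 -1' ; done; python3 -m handwheel '0.001 0 -0.0017 0 -1;0 0 0 0 -1;0 0 0 0 -1'; python3 -m handwheel '0.001 0 -0.0017 0 -1;0 0 0 0 -1;0 0 0 0 -1';python3 -m handwheel '0.002 0 -0.0034 0 -1;0 0 0 0 -1;0 0 0 0 -1';python3 -m handwheel '0.002 0 -0.0034 0 -1;0 0 0 0 -1;0 0 0 0 -1';python3 -m handwheel '0.002 0 -0.0034 0 -1;0 0 0 0 -1;0 0 0 0 -1'
```

```text
time_s: 22.95
position: [0.5333, -0.1972, 0.221]
tcp_rot: [179.7, -0.0, 91.8]
wrist_force: [-9.0, 18.8, 36.4]
grip_width: 0.0001
finger_force: 20.5
time_s: 23.25
position: [0.5331, -0.197, 0.2213]
tcp_rot: [179.8, -0.0, 91.8]
wrist_force: [-6.3, 12.3, 26.1]
grip_width: 0.0
finger_force: 14.5
time_s: 23.55
position: [0.5329, -0.1968, 0.2216]
tcp_rot: [179.8, 0.0, 91.8]
wrist_force: [-2.0, 6.9, 16.6]
grip_width: 0.0
finger_force: 8.8
time_s: 23.85
position: [0.5328, -0.1954, 0.2237]
tcp_rot: [179.9, 0.0, 91.7]
wrist_force: [-0.8, 2.8, 6.2]
grip_width: 0.0002
finger_force: 3.5
time_s: 24.15
position: [0.5327, -0.1935, 0.2269]
tcp_rot: [179.9, 0.0, 91.7]
wrist_force: [1.0, 0.8, 4.7]
grip_width: -0.0002
finger_force: 2.7
time_s: 24.45
position: [0.5325, -0.1916, 0.2297]
tcp_rot: [179.9, 0.0, 91.7]
wrist_force: [1.9, 0.5, 4.3]
grip_width: 0.0002
finger_force: 2.1
```

```bash
python3 -m handwheel '0.002 0 -0.0034 0 -1;0 0 0 0 -1;0 0 0 0 -1';python3 -m handwheel '0.002 0 -0.0034 0 -1;0 0 0 0 -1;0 0 0 0 -1'; python3 -m handwheel '0.01 0 -0.02 0 -1;0.02 0 -0.04 0 -1;0.05 0 -0.03 0 -1;0.05 0 0 0 -1;0.05 0 0 0 -1;0 0 0 0 -1;0 0 0 0 -1'
python3 - <<'E'
from h import *
import pickle
D0=pickle.load(open('d0.pkl','rb'));D6=pickle.load(open('d6.pkl','rb'));S=grab('scene');T=grab('top')
c=lambda d:cv2.resize(d[0][110:190,190:300],(385,280),interpolation=cv2.INTER_CUBIC)
save('pics/j.png',np.vstack([np.hstack([c(D0['scene']),c(D6['scene'])]),np.hstack([c(S),cv2.resize(T[0][100:270,40:260],(385,280))])]))
E
```

```text
time_s: 24.75
position: [0.532, -0.1895, 0.2326]
tcp_rot: [-180.0, -0.0, 91.7]
wrist_force: [1.6, 1.3, 2.0]
grip_width: 0.0001
finger_force: 1.4
time_s: 25.05
position: [0.5318, -0.1876, 0.2358]
tcp_rot: [-180.0, -0.0, 91.7]
wrist_force: [0.0, -0.6, 0.5]
grip_width: -0.0
finger_force: 0.0
time_s: 25.75
position: [0.5267, -0.0138, 0.3217]
tcp_rot: [-180.0, 0.0, 91.9]
wrist_force: [-0.5, -0.3, 0.3]
grip_width: 0.0001
finger_force: 0.0
```

View pics/j.png

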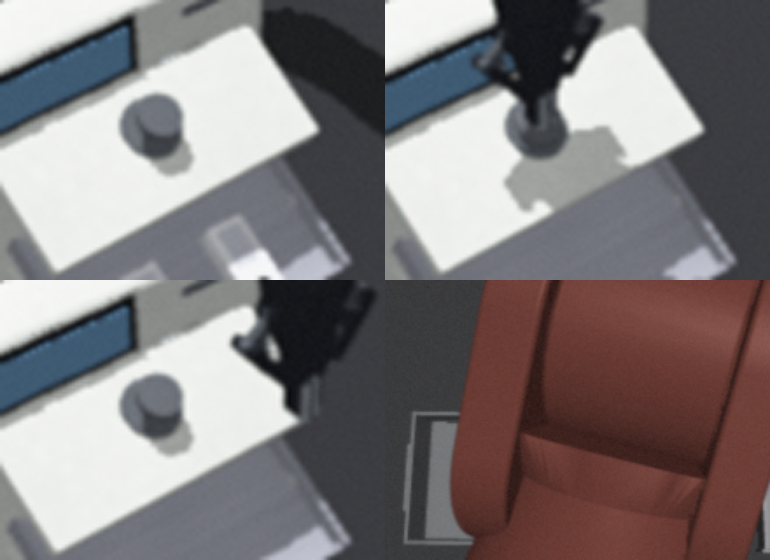

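The pictures show the cap out, then pressed flush, then out again. The force curve gives about 15.5 mm of spring travel down to a hard stop, so the plunger went fully in. The arm is clear, so I hand in.

```bash
python3 -c "
from plant import env
print(env.sign_off())"
```

```text
the job is handed in; nothing more can be done
None
```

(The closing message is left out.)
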